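# Fetch the screwdriver for a club repair

### The job

Swing the door of the little tool cupboard wide open by its handle, draw the screwdriver (the tool with the long thick barrel handle) out of its slanting socket, and turn it upright with its blade pointing straight down. Finish while still holding it in the gripper, still and steady, with the blade's tip right over the screw in the white club knob and about 3 cm above it, not touching the knob. Leave the door open and the other two tools, the green roll and the white end cap where they are.

Things in the scene. Friction and masses are not known exactly. Their poses are not given: they have to be found in the camera images.
- cupboard: Low plywood tool cupboard, fixed: 190 mm deep (its x), 250 mm wide (its y), 180 mm high, walls 12 mm; a 10 mm roof board covers only the rear 55 mm, so it is open above in front. Origin: centre of its underside; its front, closed by the door, faces its own -x.
- rack (a point): Middle socket mouth of the wooden rack bar (55 mm thick) inside the cupboard: 100 mm above the bench, 20 mm in front of the cupboard's origin. Three square 11 mm through-sockets, 60 mm apart along the cupboard's y, slant 0.55 rad (32 deg; tools sag up to 4 deg more) from vertical, handles leaning towards the door. Any tool may be in any socket; a tool is drawn out along the slant.
- door (a joint): Cupboard door, plywood 250 x 174 x 15 mm, its top 177 mm above the bench, on a vertical hinge at the cupboard's left (+y) front edge. 0 = closed, grows as it swings towards the robot (clockwise from above), to 1.9 rad; starts closed or slightly ajar. Slight friction; it stays where it is left. Wide open means about a right angle.
- door_handle (a point): Centre of the door's handle: an upright round steel bar, 11 mm thick and about 111 mm long, standing 35 mm off the door's outer face and 30 mm from its free edge; its top end lies 56 mm above this point (about 167 mm above the bench), so it can be pinched from above.
- door_hinge (a point): Point on the door's vertical hinge line, at half the door's height. The handle's bar runs on a circle about this line.
- driver: The screwdriver: black barrel handle 30 mm in diameter and 90 mm long, steel shaft 8 mm in diameter and 100 mm long, about 90 g. Origin: on its axis where handle meets shaft (the handle's shoulder rests on the socket mouth); its +z runs along the axis towards the handle's butt (90 mm away), -z towards the blade. No other tool is as thick and long in the handle.
- driver_tip (a point): Tip of the screwdriver's blade, 100 mm below its origin along its axis.
- awl: Awl with a 32 mm ball handle on a short neck (50 mm tall above the socket), in another socket of the rack; loose, leave alone. Origin at the socket mouth, +z along its axis to the handle.
- scriber: Scriber with a slim straight black handle, 16 mm in diameter and 70 mm long, in another socket; loose, leave alone. Origin at the socket mouth, +z along its axis to the handle.
- jig: Wooden clamping block 90 x 90 x 35 mm, fixed on the bench, from which the white end of a juggling club's handle stands up, with a round white knob 38 mm in diameter on top. Origin: centre of the block's underside.
- screw (a point): Top of the steel screw (14 mm across) in the middle of the white knob, 90 mm above the bench; z up.
- tape_roll: Green roll, a solid disc 90 mm in diameter and 45 mm high, loose on the bench; leave alone. Origin: centre of its underside.
- end_cap: White club end cap, a solid domed disc 60 mm in diameter and 50 mm high, loose on the bench; leave alone. Origin: centre of its underside.
Not all that is in view belongs to the job. Leave any blue or purple look-alike of the driver alone.

How it is judged:
On the way, in this order (a step that is already met when the one before it is completed fails the run):
1. the door is swung wide open (more than 1.2 rad) (value of joint door above 1.2 rad), for 0.2 s.
2. the fingers hold the screwdriver, drawn right out of its socket (tip more than 20 mm above the socket mouths) (contact force between the fingers and driver above 1 N and height (world z) of driver_tip above 0.12 m and contact force between driver and cupboard below 0.1 N), for 0.1 s.
At the end, for the whole second after the job is handed in: The gripper holds the screwdriver still (under 30 mm/s), upright within 10 deg, blade down, its tip within 25 mm sideways of the screw and 8 to 60 mm above it, not touching the jig; door open over 1.1 rad; awl and scriber within 20 mm, roll and cap within 30 mm of their starts (value of joint door above 1.1 rad and horizontal distance between driver_tip and screw below 0.025 m and z of driver_tip in the frame of screw between 0.008 and 0.06 m and angle between driver's own z axis and vertical below 0.175 rad and contact force between the fingers and driver above 1 N and contact force between driver and jig below 0.1 N and linear speed of driver below 0.03 m/s and distance of each of awl, scriber from where it was at the start of the episode below 0.02 m and distance of each of tape_roll, end_cap from where it was at the start of the episode below 0.03 m); the arm keeps its last pose, push and grip.
It fails at once if another tool is pulled or knocked out of place (more than 30 mm) (distance of any of awl, scriber from where it was at the start of the episode above 0.03 m).
It fails at once if the roll or the cap is pushed away (more than 50 mm) (distance of any of tape_roll, end_cap from where it was at the start of the episode above 0.05 m).
It also fails if it takes over 61 s, if anything falls off the work surface, if the arm or the gripper's body presses on something with over 40 N, if the wrist force passes 120 N, or if a joint passes its speed limit or range.

### The arm

A 7-joint arm with a two-finger parallel gripper is mounted at the origin on the work surface. World frame = base frame: x ahead of the robot, y to its left, z up, the work surface at z = 0. Lengths are in m, angles in rad, forces in N, time in s.
With the tool pointing down it reaches from about 0.4 to 0.85 m from the base axis. Payload 4.5 kg.
Tool frame: the origin (TCP) lies where the fingers leave the gripper's body, on its centre line; the fingertips stand 64 mm ahead of it and the grasp point (between the pads) lies 45 mm ahead of it; z points along the fingers, y is the line along which they close (so a half turn about z gives the same grasp; the last joint's range is limited). The gripper opens to 88 mm and grips with 3 to 60 N. Pads are 18 mm wide; open, the fingers measure 123 mm over their backs; the gripper's body (75 mm by 187 mm) begins 45 mm behind the grasp point.
Start: joints at [-1.164, 0.689, -0.195, 1.565, 0.157, 0.902, -0.215], TCP at [0.228, 0.582, 0.303] pointing down, gripper open.
Joint ranges: [-3.01, 3.01], [-0.46, 2.08], [-1.47, 1.51], [0.13, 2.56], [-1, 4.14], [0.04, 2.09], [-2.66, 2.66]. Speed limits (rad/s): [2.57, 2.57, 3.14, 3.14, 3.14, 3.14, 3.14].

### API

Orientations are given as a unit quaternion [x, y, z, w].
In Python, from plant import r gives the robot as it stands.
- The arm moves only by the tool play_rows, never from a script. Its arguments are lists of equal length, an entry for each row: "translation": the shift along the tool's x, y, z in m, a list of three; "delta_rot": the turn, a rotation vector about the tool's x, y, z in degrees, a list of three; "grip": the opening, from -1 (shut) to 1 (fully open). In form: {"translation": [[x, y, z], ...], "delta_rot": [[rx, ry, rz], ...], "grip": [grip, ...]}. A call has 1 to 20 rows; each row shifts and turns the commanded pose from where the row before left it, along the tool's axes as they then stand; what a row does not reach is not made up. A row lasts 1/8 s, in which the tool goes at most 62.5 mm and 10.7 degrees, less where a joint would pass 70% of its speed; a pose out of reach is approached as far as the arm can. A call with a gripper value outside its range is refused whole. The fingers move at their own pace and stop on an object; "squeeze" is the grip in N (left out, the last holds). Time passes only in rows, so rows that do not move let the fingers close. It gives the time, the measured TCP pose, the force, the opening and the grip force at its end, in the units of the state.
- r.get_state(): the state, without advancing time (a new reading comes with each control period).
- r.snapshot(name): name is "side" or "top"; returns the picture (480x640x3 uint8, blue, green, red); there is no depth.
- r.get_calibration(name): a dict with "intrinsics" (3x3 intrinsics, pixels), "k1" (the pictures are not rectified: a ray, as slopes to the right and down, at radius r is drawn at 1 + k1 r^2 times it, then the intrinsics apply), "eye" and "rotation" of the camera in the world. Camera axes: x right, y up, looking along -z (the intrinsics and any distortion apply to the point x, -y, -z); pixel columns grow to the right and rows downward; lengths in m; the calibration is good to about 2 mm. A picture is of the moment at which its call begins. get_calibration takes no time and is no camera call.
- r.finish_job(): hands the job in; it is judged then, once.
Trained networks look in the newest picture that a camera, given by its name, has taken for a name from the list of things; names that differ only in an ending like _2 or _b are one class to them, and where a whole thing is asked for, a point or a joint stands for the part that bears it (a point fixed in the world has none). Each returns a list of dicts, best first, with "confidence" (0 to 1); they miss things now and then, are a little off and sometimes report something else, mostly with a low value. They report only what shows in the picture. A call takes as long as a camera call. They do not tell look-alikes from the thing itself.
- r.look_for(camera, target): "point" ([x, y, z] in m, in world coordinates, good to about 4 mm: the middle of the surface that is visible of it).
- r.silhouettes(camera, target): "pixels" (480x640 bool, what is visible of it).
The state is a dict: "clock": time; "q": joint angles; "qd": joint speeds; "joint_torque": joint torques, N m; "tool_pos": TCP position; "eef_rot": TCP orientation; "contact_force": force on the tool from outside, world axes, zero at the start; "moment": the same for the moment, N m; "opening": opening from 0.0 (shut) to 1.0 (fully open); "finger_force": force on a finger pad.
Only numpy, scipy, OpenCV 4.12 (cv2) and the standard library are available. Lean on these libraries where they do the work, as an engineer would, in place of code of your own. Each camera call takes 0.05 s, during which the arm holds its last target. There are 200 camera calls.

## Working session

There is one attempt and no reset: what is moved stays moved. The work goes in short steps, Python scripts to look and compute and a tool call to move; the robot and the scene stay as the last step left them, time stands still between calls to the robot, and variables do not carry over. Pictures are saved under pics/ and viewed, at most 10 in all, crops included, and the job is handed in when it is done.

Besides the shell and the picture viewer there is one more tool, called after "Emit:" in YAML: its name, and indented under it one key for each argument. play_rows: Moves the arm, as the interface text tells. Its arguments: {"type":"object","properties":{"translation":{"type":"array","items":{"type":"array","items":{"type":"number"}}},"delta_rot":{"type":"array","items":{"type":"array","items":{"type":"number"}}},"grip":{"type":"array","items":{"type":"number"}},"squeeze":{"type":"number"}},"required":["translation","delta_rot","grip"]}

```bash
ls; mkdir -p pics; python3 - <<'E'
from plant import r
import cv2
for c in("side","top"):
    cv2.imwrite(f"pics/{c}0.png",r.snapshot(c)); k=r.get_calibration(c); print(c,k)
    for t in("cupboard","rack","door","door_handle","door_hinge","driver","driver_tip","awl","scriber","jig","screw","tape_roll","end_cap"):
        try: print(t,[(d['point'],round(d['confidence'],2)) for d in r.look_for(c,t)][:3])
        except Exception as e: print(t,e)
print(r.get_state())
E
```

```text
pics
side {'intrinsics': array([[542.87820884,   0.        , 318.47717846],
       [  0.        , 542.87820884, 246.59110011],
       [  0.        ,   0.        ,   1.        ]]), 'k1': -0.0531189394744866, 'eye': array([ 0.32530352, -0.94099636,  0.71330632]), 'rotation': array([ 0.4812292 , -0.05565244, -0.12029107,  0.86651678])}
cupboard [([0.698, -0.0318, 0.119], 0.56), ([0.5988, 0.0195, 0.1184], 0.32)]
rack [([0.7021, -0.0344, 0.1201], 0.61)]
door [([0.5998, 0.0183, 0.1191], 0.71)]
door_handle [([0.597, 0.015, 0.1153], 0.73), ([0.7043, -0.03, 0.1197], 0.69)]
door_hinge [([0.5963, 0.0179, 0.1165], 0.87)]
driver [([0.6532, 0.0777, 0.1516], 0.91), ([0.3488, -0.1522, 0.0203], 0.79), ([0.6217, 0.3646, 0.0237], 0.62)]
driver_tip [([0.3455, -0.1591, 0.0206], 0.82), ([0.625, 0.3686, 0.0227], 0.58)]
awl []
scriber [([0.6542, 0.0782, 0.1491], 0.63)]
jig [([0.5047, -0.3071, 0.0345], 0.96)]
screw [([0.505, -0.3041, 0.0382], 0.58)]
tape_roll [([0.6889, -0.3348, 0.0426], 0.56), ([0.6014, 0.0193, 0.1148], 0.3)]
end_cap [([0.7224, -0.1909, 0.0364], 0.77)]
top {'intrinsics': array([[498.0637831
[... 1084 characters left out ...]
k': 1.4, 'q': array([-1.16419296,  0.68911881, -0.19459492,  1.56527535,  0.15729799,
        0.90248118, -0.21510937]), 'qd': array([-0.00107011, -0.00151396, -0.00041396, -0.00116109, -0.00081448,
       -0.00237536, -0.00061882]), 'joint_torque': array([ 8.09744997e-04, -5.27498138e+01, -1.26700301e+00, -1.53738874e+01,
       -5.19828103e-02, -5.08740486e-04,  3.25072654e-05]), 'tool_pos': array([0.22763197, 0.58210889, 0.30273742]), 'eef_rot': array([1.85321766e-01, 9.82677893e-01, 5.02957751e-05, 6.20876613e-07]), 'contact_force': array([-0.40925953,  0.02583403,  0.17746857]), 'moment': array([-0.02486489,  0.01700998,  0.04794984]), 'finger_force': 0.0, 'opening': 1.0001541779144887}
```

View pics/top0.png

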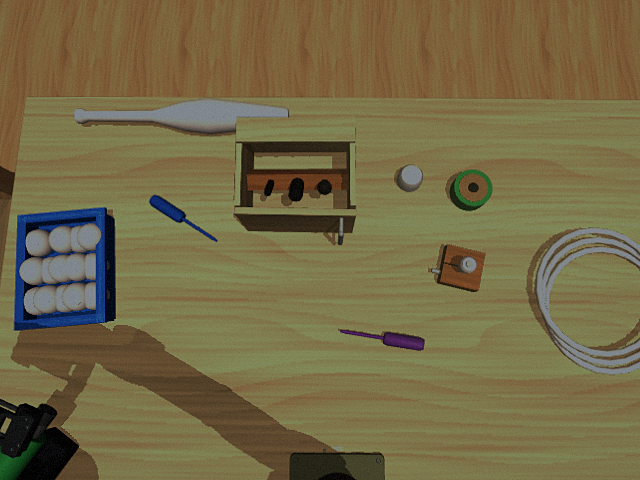

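View pics/side0.png

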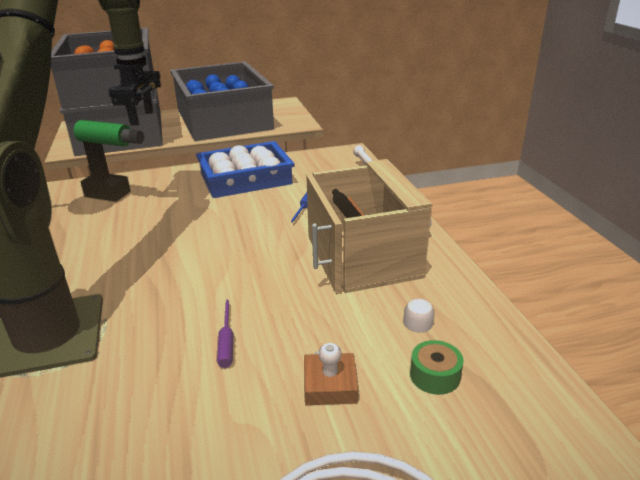

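Top: cupboard spans columns 235-356, handle about (341,220-243), tools at (268,187), (296,188) and (324,187), knob (467,265). Side: handle about (315,225-268), knob (330,352). Zooming in for the precise pixels.

```bash
cat > h.py <<'E'
import numpy as np,cv2
from plant import r
from scipy.spatial.transform import Rotation as R
def ray(c,px):
    k=r.get_calibration(c);K=k['intrinsics']
    d=np.array([(px[0]-K[0,2])/K[0,0],(px[1]-K[1,2])/K[1,1]]);s=d.copy()
    for _ in range(10): s=d/(1+k['k1']*(s@s))
    return k['eye'],R.from_quat(k['rotation']).apply([s[0],-s[1],-1])
def atz(c,px,z):
    e,d=ray(c,px); return e+d*(z-e[2])/d[2]
def tri(p1,p2):
    a,u=ray("top",p1);b,v=ray("side",p2)
    s=np.linalg.lstsq(np.c_[u,-v],b-a,rcond=None)[0]
    return (a+u*s[0]+b+v*s[1])/2,np.linalg.norm(a+u*s[0]-b-v*s[1])
def proj(c,P):
    k=r.get_calibration(c);K=k['intrinsics']
    p=R.from_quat(k['rotation']).inv().apply(np.atleast_2d(P)-k['eye']);s=np.c_[p[:,0]/-p[:,2],-p[:,1]/-p[:,2]]
    s=s*(1+k['k1']*(s**2).sum(1))[:,None]
    return s*[K[0,0],K[1,1]]+[K[0,2],K[1,2]]
E
python3 - <<'E'
import cv2
a=cv2.imread("pics/top0.png");b=cv2.imread("pics/side0.png")
cv2.imwrite("pics/ct.png",cv2.convertScaleAbs(cv2.resize(a[110:255,225:365],None,fx=4,fy=4,interpolation=2),alpha=1.8))
cv2.imwrite("pics/cs.png",cv2.resize(b[150:295,295:435],None,fx=4,fy=4,interpolation=2))
E
```

```text
(no output)
```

View pics/ct.png

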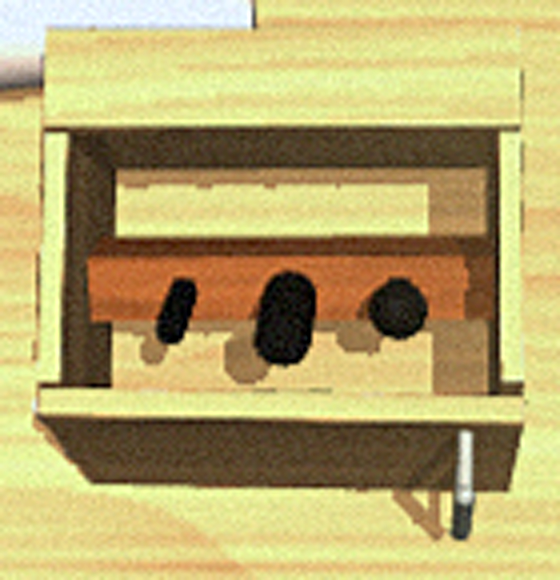

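View pics/cs.png

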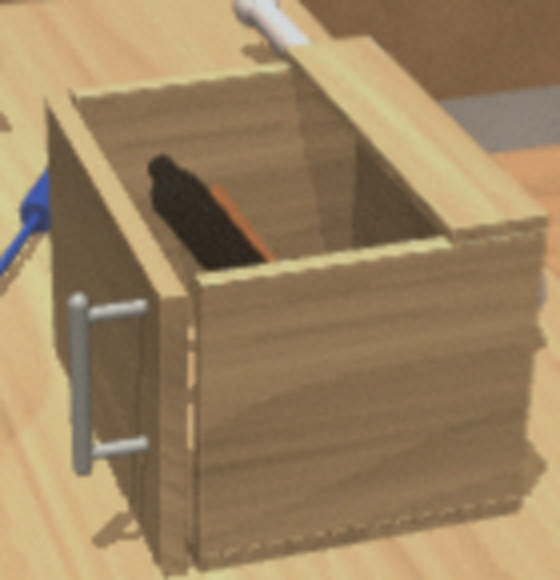

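```bash
python3 - <<'E'
from h import *
T=lambda x,y:(225+x/4,110+y/4); S=lambda x,y:(295+x/4,150+y/4)
print("handle side",atz("side",S(79,297),.167)," bottom",atz("side",S(82,474),.056))
for y in(490,500,510): print(atz("top",T(463,y),.167))
print("hbot",atz("top",T(460,537),.056))
print("door TL,TR front",atz("top",T(38,415),.177),atz("top",T(522,422),.177))
print("door TL,TR rear",atz("top",T(38,386),.177),atz("top",T(522,394),.177))
print("roof BL,BR", atz("top",T(45,28),.18),atz("top",T(522,28),.18), "roof front",atz("top",T(45,128),.18),atz("top",T(522,128),.18))
print("roof R corner side",atz("side",S(545,218),.18), "door corner",atz("side",S(165,297),.177),atz("side",S(187,294),.177),"door far",atz("side",S(48,103),.177),"wall front",atz("side",S(200,277),.18))
print("screw",atz("top",(467,264),.09),atz("side",(330,349),.09))
for c in("top","side"):
    for t in("screw","jig","driver","scriber","awl"):
        for d in r.silhouettes(c,t)[:3]:
            y,x=np.nonzero(d['pixels']); print(c,t,round(d['confidence'],2),x.mean(),y.mean(),x.min(),x.max(),y.min(),y.max())
E
```

```text
handle side [ 0.55894798 -0.01148055  0.167     ]  bottom [ 0.55887672 -0.00807652  0.056     ]
[ 0.56208964 -0.00376211  0.167     ]
[ 0.55685936 -0.00377348  0.167     ]
[ 0.55163968 -0.00378485  0.167     ]
hbot [ 0.55806846 -0.0047698   0.056     ]
door TL,TR front [0.59769099 0.2140976  0.177     ] [ 0.59570223 -0.03358703  0.177     ]
door TL,TR rear [0.61301647 0.21478345 0.177     ] [ 0.61046114 -0.03364266  0.177     ]
roof BL,BR [0.80886463 0.21937325 0.18      ] [ 0.81030734 -0.034272    0.18      ] roof front [0.75239162 0.21683419 0.18      ] [ 0.75389556 -0.03404265  0.18      ]
roof R corner side [ 0.80904381 -0.0246464   0.18      ] door corner [ 0.59560874 -0.04111092  0.177     ] [ 0.60695924 -0.0414509   0.177     ] door far [0.59634587 0.19983767 0.177     ] wall front [ 0.61674947 -0.0319219   0.18      ]
screw [ 0.5099545  -0.28111693  0.09      ] [ 0.50877935 -0.29260335  0.09      ]
top screw 0.66 460.16498316498314 267.5375982042649 431 485 244 291
top jig 0.65 460.35445205479454 267.8179223744292 431 484 244 291
top driver 0.93 174.95731707317074 213.35670731707316 150 215 195 239
top driver 0.77 295.8708609271523 188.2682119205298 288 304 177 200
top driver 0.71 396.12638230647707 339.3823064770932 342 424 330 349
top awl 0.68 409.04725897920605 177.29489603024575 397 421 165 191
top awl 0.61 323.45222929936307 186.7515923566879 317 330 180 194
side screw 0.83 329.8690017513135 376.74746059544657 304 358 342 404
side jig 0.6 329.8002167630058 376.1867774566474 304 356 342 404
side driver 0.8 344.7167138810198 205.27762039660055 333 359 193 217
side driver 0.76 224.85616438356163 342.3191780821918 216 233 299 368
side driver 0.6 300.6046511627907 207.4418604651163 292 306 198 220
```

Crops show the bar's top at side (315,225) and top-view (341,235). The two views disagree by about 10 mm in y, so I'll move the gripper over the handle as a known reference and check both.

Emit:
play_rows:
  translation:
    - [0, 0, 0]
    - [0, 0, 0]
    - [0, 0, 0]
    - [-0.0236, -0.0421, 0]
    - [-0.0236, -0.0421, 0]
    - [-0.0236, -0.0421, 0]
    - [-0.0236, -0.0421, 0]
    - [-0.0236, -0.0421, 0]
    - [-0.0236, -0.0421, 0]
    - [-0.0236, -0.0421, 0]
    - [-0.0236, -0.0421, 0]
    - [-0.0236, -0.0421, 0]
    - [-0.0236, -0.0421, 0]
    - [-0.0236, -0.0421, 0]
    - [-0.0236, -0.0421, 0]
    - [-0.0236, -0.0421, 0]
    - [-0.0236, -0.0421, 0]
    - [0, 0, 0]
    - [0, 0, 0]
  delta_rot:
    - [0, 0, -7.13]
    - [0, 0, -7.13]
    - [0, 0, -7.13]
    - [0, 0, 0]
    - [0, 0, 0]
    - [0, 0, 0]
    - [0, 0, 0]
    - [0, 0, 0]
    - [0, 0, 0]
    - [0, 0, 0]
    - [0, 0, 0]
    - [0, 0, 0]
    - [0, 0, 0]
    - [0, 0, 0]
    - [0, 0, 0]
    - [0, 0, 0]
    - [0, 0, 0]
    - [0, 0, 0]
    - [0, 0, 0]
  grip: [0, 0, 0, 0, 0, 0, 0, 0, 0, 0, 0, 0, 0, 0, 0, 0, 0, 0, 0]

```text
clock: 4.28
tool_pos: [0.5581, -0.0065, 0.3027]
eef_rot: [-0.0, 1.0, 0.0, -0.0]
contact_force: [0.4, 1.0, -0.0]
opening: 0.501
finger_force: 0.0
```

```bash
python3 - <<'E'
from h import *
s=r.get_state();p=s['tool_pos'];q=R.from_quat(s['eef_rot']);print(s['clock'],p,q.as_matrix().round(3).tolist(),s['opening'],s['q'].round(2))
o=s['opening']*.044
out=[]
for c in("top","side"):
    im=r.snapshot(c);cv2.imwrite(f"pics/{c}1.png",im)
    pts=proj(c,[p+q.apply([0,y,z]) for y,z in((o,.064),(-o,.064),(o+.0175,.064),(-o-.0175,.064),(0,.064),(0,0))]);print(c,pts.round(1).tolist())
    a=np.clip(pts.mean(0)-[45,45],0,[550,390]).astype(int)
    cr=cv2.resize(im[a[1]:a[1]+100,a[0]:a[0]+90],None,fx=4.4,fy=4.4,interpolation=2)
    for t in pts: cv2.circle(cr,tuple(((t-a+.5)*4.4).astype(int)),3,(0,0,255),-1)
    print(a);out.append(cr)
cv2.imwrite("pics/g1.png",cv2.convertScaleAbs(cv2.hconcat(out),alpha=1.6))
E
```

```text
4.275 [ 0.55808186 -0.00649045  0.30266186] [[-1.0, -0.001, -0.0], [-0.001, 1.0, 0.001], [0.0, 0.001, -1.0]] 0.5014150718754052 [ 0.16  0.62 -0.38  1.76  0.3   0.82  1.21]
top [[331.5, 226.8], [354.6, 227.0], [322.3, 226.8], [363.8, 227.0], [343.1, 226.9], [344.1, 219.1]]
[298 180]
side [[310.0, 186.8], [315.7, 196.3], [307.9, 183.2], [318.1, 200.3], [312.8, 191.5], [312.0, 161.3]]
[267 141]
```

View pics/g1.png

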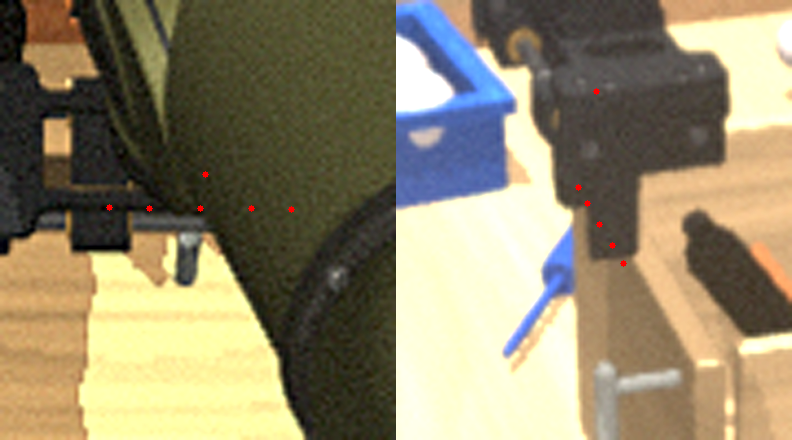

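Against the known gripper, the side camera agrees to about 2 px (finger end at crop (614,258), predicted (623,263)). The top camera reads y about 12 mm too high. So the bar is at about (0.561,-0.013), and I'll grasp there.

Emit:
play_rows:
  translation:
    - [-0.003, -0.0065, 0]
    - [0, 0, 0.035]
    - [0, 0, 0.035]
    - [0, 0, 0.025]
    - [0, 0, 0.011]
    - [0, 0, 0]
    - [0, 0, 0]
    - [0, 0, 0]
    - [0, 0, 0]
  delta_rot:
    - [0, 0, 0]
    - [0, 0, 0]
    - [0, 0, 0]
    - [0, 0, 0]
    - [0, 0, 0]
    - [0, 0, 0]
    - [0, 0, 0]
    - [0, 0, 0]
    - [0, 0, 0]
  grip: [0, 0, 0, 0, 0, -1, -1, -1, -1]
  squeeze: 25

```text
clock: 5.5
tool_pos: [0.5632, -0.0055, 0.1976]
eef_rot: [-0.003, 1.0, 0.006, 0.003]
contact_force: [3.2, 14.2, -8.3]
opening: 0.114
finger_force: 25.1
```

Emit:
play_rows:
  translation:
    - [0, 0.006, 0]
    - [0.0227, 0.0057, 0]
    - [0.0227, 0.0057, 0]
    - [0.0227, 0.0057, 0]
    - [0.0227, 0.0057, 0]
    - [0.0227, 0.0057, 0]
    - [0.0227, 0.0057, 0]
    - [0, 0, 0]
  delta_rot:
    - [0, 0, 0]
    - [0, 0, 6]
    - [0, 0, 6]
    - [0, 0, 6]
    - [0, 0, 6]
    - [0, 0, 6]
    - [0, 0, 6]
    - [0, 0, 0]
  grip: [-1, -1, -1, -1, -1, -1, -1, -1]

```text
clock: 6.5
tool_pos: [0.4395, 0.06, 0.1975]
eef_rot: [0.307, 0.952, -0.0, -0.0]
contact_force: [-2.3, -2.0, 2.6]
opening: 0.115
finger_force: 25.0
```

Emit:
play_rows:
  translation:
    - [0.0227, 0.0057, 0]
    - [0.0227, 0.0057, 0]
    - [0.0227, 0.0057, 0]
    - [0.0227, 0.0057, 0]
    - [0.0227, 0.0057, 0]
    - [0.0227, 0.0057, 0]
    - [0.0227, 0.0057, 0]
    - [0.0227, 0.0057, 0]
    - [0, 0, 0]
    - [0, 0, 0]
  delta_rot:
    - [0, 0, 6]
    - [0, 0, 6]
    - [0, 0, 6]
    - [0, 0, 6]
    - [0, 0, 6]
    - [0, 0, 6]
    - [0, 0, 6]
    - [0, 0, 6]
    - [0, 0, 0]
    - [0, 0, 0]
  grip: [-1, -1, -1, -1, -1, -1, -1, -1, -1, -1]

```text
clock: 7.75
tool_pos: [0.3777, 0.2315, 0.1974]
eef_rot: [0.667, 0.745, -0.003, -0.003]
contact_force: [-11.9, 0.9, 13.5]
opening: 0.114
finger_force: 25.0
```

Emit:
play_rows:
  translation:
    - [0, 0, 0]
    - [0, 0, 0]
    - [0, 0, 0]
    - [0, 0, -0.03]
    - [0, 0, -0.045]
    - [0, 0, -0.05]
    - [0, 0, -0.03]
    - [0, 0, 0]
  delta_rot:
    - [0, 0, 0]
    - [0, 0, 0]
    - [0, 0, 0]
    - [0, 0, 0]
    - [0, 0, 0]
    - [0, 0, 0]
    - [0, 0, 0]
    - [0, 0, 0]
  grip: [-0.3, -0.3, -0.3, -0.3, -0.3, -0.3, 0, 0]

```text
clock: 8.75
tool_pos: [0.383, 0.232, 0.3537]
eef_rot: [0.669, 0.743, 0.003, 0.001]
contact_force: [0.6, 0.4, 0.6]
opening: 0.502
finger_force: 0.0
```

```bash
python3 - <<'E'
from h import *
s=r.get_state();print(s['clock'],s['tool_pos'],s['eef_rot'],s['q'].round(2),s['contact_force'])
P=np.array([[.5635,-.005],[.4395,.060],[.3775,.2315]])
A=np.c_[2*P,np.ones(3)];x=np.linalg.solve(A,(P**2).sum(1));print("hinge",x[:2],np.sqrt(x[2]+x[:2]@x[:2]))
a,b=r.snapshot("top"),r.snapshot("side");cv2.imwrite("pics/top2.png",a);cv2.imwrite("pics/side2.png",b)
for c in("top","side"):
    for t in("driver","scriber","awl","jig"):
        for d in r.silhouettes(c,t)[:3]:
            y,x=np.nonzero(d['pixels']); print(c,t,round(d['confidence'],2),x.mean().round(1),y.mean().round(1),x.min(),x.max(),y.min(),y.max())
A=cv2.convertScaleAbs(cv2.resize(a[150:250,240:340],(400,400),interpolation=2),alpha=1.8)
B=cv2.resize(b[170:270,290:390],(400,400),interpolation=2)
C=cv2.convertScaleAbs(cv2.resize(a[235:285,430:480],(200,200),interpolation=2),alpha=1.5);D=cv2.resize(b[335:385,305:355],(200,200),interpolation=2)
cv2.imwrite("pics/g2.png",cv2.vconcat([cv2.hconcat([A,B]),cv2.hconcat([C,D,np.zeros((200,400,3),np.uint8)])]))
E
```

```text
8.75 [0.38300257 0.23195833 0.35368073] [6.68936564e-01 7.43313407e-01 2.93097079e-03 6.79308157e-04] [-0.9   0.4   0.37  2.03 -0.21  0.74 -0.3 ] [0.63198232 0.39258514 0.57874042]
hinge [0.59972359 0.2148804 ] 0.22284419939779554
top driver 0.86 173.9 212.7 150 215 195 240
top driver 0.73 295.6 189.4 288 303 178 201
top driver 0.58 396.2 339.4 342 425 330 350
top awl 0.47 324.1 186.9 318 331 180 194
top jig 0.98 460.5 267.5 432 484 245 291
side driver 0.98 224.8 342.6 216 232 301 368
side driver 0.87 344.9 205.0 333 360 192 217
side driver 0.57 310.5 198.5 309 312 196 202
side jig 0.75 329.9 377.3 303 358 344 405
```

View pics/g2.png

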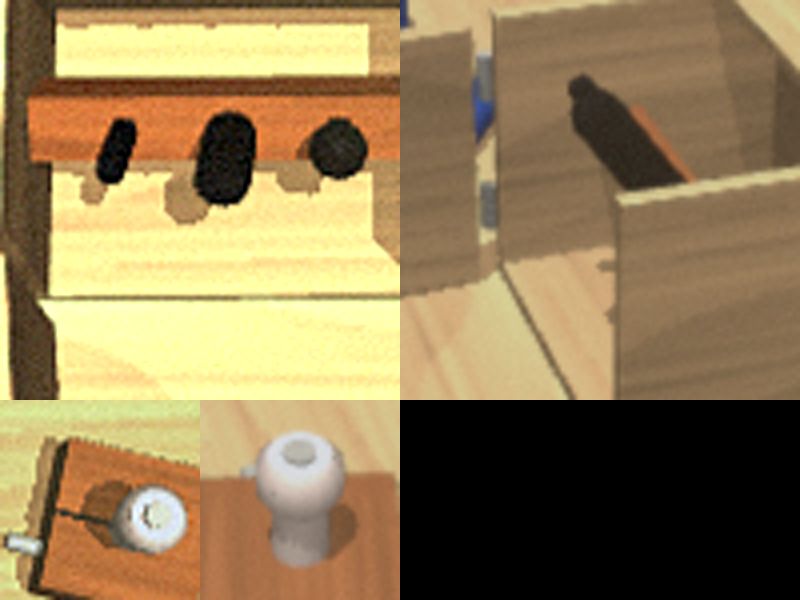

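The view shows the door open, the driver in the middle socket (top crop from (232,115) to (222,203)), and the screw at top (468.8,263.5) and side (329.5,348). The grasped bar and hinge arc agree with the top camera in y, so the side camera is the one that's off. Fitting the driver's handle in the top view.

```bash
python3 - <<'E'
from h import *
from scipy.optimize import least_squares
print("screw",atz("top",(468.8,263.5),.09))
sil={}
ext=lambda p:np.r_[p.min(0),p.max(0)]
for c in("top","side"):
    d=[d for d in r.silhouettes(c,"driver")]
    ref={"top":(295.6,189.4),"side":(344.9,205)}[c]
    for e in d:
        y,x=np.nonzero(e['pixels'])
        if np.hypot(x.mean()-ref[0],y.mean()-ref[1])<6: sil[c]=np.c_[x,y]
print({c:ext(v) for c,v in sil.items()})
def cyl(x,y,t,rl=0):
    a=np.array([-np.sin(t),rl,np.cos(t)]);a/=np.linalg.norm(a);u=np.cross(a,[0,1,0]);u/=np.linalg.norm(u);v=np.cross(a,u)
    ph=np.linspace(0,6.28,40);return np.concatenate([[x,y,.1]+a*h+.015*(np.outer(np.cos(ph),u)+np.outer(np.sin(ph),v)) for h in(0,90e-3)])
T=ext(sil["top"])+[-.5,-.5,.5,.5]
f=lambda p:np.r_[ext(proj("top",cyl(*p)))-T]
s=least_squares(f,[.691,.09,.6],x_scale=[.01,.01,.1],diff_step=1e-3);print("fit",s.x,s.fun)
for t in(.55,.6,.63):
    q=least_squares(lambda p:ext(proj("top",cyl(*p,t)))-T,[.691,.09],diff_step=1e-3);print(t,q.x,q.fun, "side pred",ext(proj("side",cyl(*q.x,t))))
E
```

```text
screw [ 0.51108178 -0.28510215  0.09      ]
{'top': array([288, 178, 303, 201]), 'side': array([333, 192, 360, 217])}
fit [0.68588406 0.09216803 0.54295869] [-0.34407791 -0.01181273  0.37232889  0.00850447]
0.55 [0.68622044 0.09218227] [-0.34056365 -0.14573687  0.36841289  0.13217343] side pred [331.85170934 188.02147061 363.02842967 224.99663929]
0.6 [0.68858075 0.09228846] [-0.31335871 -1.07542412  0.33816639  0.99281588] side pred [331.40271652 188.88420695 363.83903047 224.99395647]
0.63 [0.68997137 0.09235628] [-0.2951612  -1.61459589  0.31799943  1.49386813] side pred [331.15469728 189.43908668 364.30833787 224.98932392]
```

Emit:
play_rows:
  translation:
    - [0, 0, 0]
    - [0, 0, 0]
    - [0, 0, 0]
    - [0, 0, 0]
    - [0, 0, 0]
    - [0, 0, 0]
    - [0, 0, 0]
    - [0, 0, 0]
    - [0, 0, 0]
    - [0, 0, 0]
    - [-0.046, -0.035, 0]
    - [-0.046, -0.035, 0]
    - [-0.046, -0.035, 0]
    - [-0.045, -0.035, 0]
    - [0, 0, 0]
    - [0, 0, 0]
    - [0, 0, 0]
    - [0, 0, 0]
    - [0, 0, 0]
    - [0, 0, 0]
  delta_rot:
    - [0, 0, -8.4]
    - [0, 0, -8.4]
    - [0, 0, -8.4]
    - [0, 0, -8.4]
    - [0, 0, -8.4]
    - [0, 0, -8.4]
    - [0, 0, -8.4]
    - [0, 0, -8.4]
    - [0, 0, -8.4]
    - [0, 0, -8.4]
    - [0, 0, 0]
    - [0, 0, 0]
    - [0, 0, 0]
    - [0, 0, 0]
    - [0, -8.2, 0]
    - [0, -8.2, 0]
    - [0, -8.2, 0]
    - [0, -8.1, 0]
    - [0, 0, 0]
    - [0, 0, 0]
  grip: [0.2, 0.2, 0.2, 0.2, 0.2, 0.2, 0.2, 0.2, 0.2, 0.2, 0.2, 0.2, 0.2, 0.2, 0.2, 0.2, 0.2, 0.2, 0.2, 0.2]

```text
clock: 11.85
tool_pos: [0.5669, 0.093, 0.3538]
eef_rot: [-0.001, 0.959, 0.001, 0.282]
contact_force: [-0.1, 0.4, 0.4]
opening: 0.603
finger_force: 0.0
```

```bash
cat > to.py <<'E'
from h import *
import sys
def to(p,sl):
    s=r.get_state();q=R.from_quat(s['eef_rot']);a=np.array([np.sin(sl),0,-np.cos(sl)])
    tgt=R.from_matrix(np.c_[np.cross([0,1,0],a),[0,1,0],a])
    print(s['clock'],s['tool_pos'],q.as_matrix().round(3).tolist(),s['q'].round(2),s['opening'])
    print("tool shift",q.inv().apply(np.array(p)-s['tool_pos']).round(4),"then rot",(q.inv()*tgt).as_rotvec(degrees=True).round(2))
to(eval(sys.argv[1]),float(sys.argv[2]))
E
python3 to.py "[.5656,.092,.289]" .57
```

```text
11.85 [0.56688962 0.09304324 0.35380358] [[-0.841, -0.002, 0.541], [-0.001, 1.0, 0.003], [-0.541, 0.002, -0.841]] [-0.53  0.45  0.32  2.12  0.35  0.04  0.94] 0.602813784630624
tool shift [ 0.0362 -0.0012  0.0538] then rot [0.17 0.13 0.04]
```

Emit:
play_rows:
  translation:
    - [0.012, 0, 0.018]
    - [0.012, 0, 0.018]
    - [0.012, -0.001, 0.018]
    - [0, 0, 0]
  delta_rot:
    - [0, 0, 0]
    - [0, 0, 0]
    - [0, 0, 0]
    - [0, 0, 0]
  grip: [0.2, 0.2, 0.2, 0.2]

```text
clock: 12.35
tool_pos: [0.5627, 0.0884, 0.3323]
eef_rot: [0.001, 0.964, -0.007, 0.267]
contact_force: [-0.2, 0.0, -0.1]
opening: 0.6
finger_force: 0.0
```

```bash
python3 to.py "[.625,.092,.197]" .57
```

```text
12.35 [0.56269748 0.08844172 0.33234699] [[-0.858, 0.006, 0.514], [-0.001, 1.0, -0.013], [-0.514, -0.012, -0.857]] [-0.45  0.48  0.2   2.13  1.17  0.08  0.12] 0.5999700202239884
tool shift [0.0162 0.0055 0.1481] then rot [-0.76 -1.7   0.09]
```

The wrist runs straight (q6 near its limit) at the full slant. The pads close along y, so the handle can lie at an angle between them. I'll go in with the tool tilted only about 0.2 rad.

Emit:
play_rows:
  translation:
    - [0, 0, 0]
    - [0, 0, 0]
    - [0, 0, 0]
    - [0, 0, 0]
    - [0, 0, 0]
    - [0, 0, 0]
    - [0, 0, 0]
    - [0, 0, 0]
    - [0, 0, 0]
  delta_rot:
    - [0, 2, 0]
    - [0, 2, 0]
    - [0, 2, 0]
    - [0, 2, 0]
    - [0, 4, 0]
    - [0, 4, 0]
    - [0, 4, 0]
    - [0, 0, 0]
    - [0, 0, 0]
  grip: [0.05, 0.05, 0.05, 0.05, 0.05, 0.05, 0.05, 0.05, 0.05]

```text
clock: 13.48
tool_pos: [0.5612, 0.0886, 0.3322]
eef_rot: [0.002, 0.995, -0.007, 0.095]
contact_force: [0.5, 0.3, -0.2]
opening: 0.528
finger_force: 0.0
```

```bash
python3 to.py "[.618,.092,.304]" .2
```

```text
13.475 [0.56121913 0.08862657 0.33218092] [[-0.982, 0.006, 0.189], [0.004, 1.0, -0.014], [-0.189, -0.013, -0.982]] [ 0.06  0.55 -0.52  1.84  0.55  0.71  0.79] 0.52753944181364
tool shift [-0.0504  0.0041  0.0384] then rot [-0.79 -0.55 -0.21]
```

Emit:
play_rows:
  translation:
    - [-0.025, 0.002, 0.019]
    - [-0.0254, 0.0021, 0.0194]
    - [0, 0, 0]
    - [0, 0, 0]
  delta_rot:
    - [0, 0, 0]
    - [-0.8, -0.5, -0.2]
    - [0, 0, 0]
    - [0, 0, 0]
  grip: [0.05, 0.05, 0.05, 0.05]

```text
clock: 13.98
tool_pos: [0.617, 0.0923, 0.304]
eef_rot: [-0.001, 0.995, -0.001, 0.099]
contact_force: [0.5, -0.1, 0.5]
opening: 0.526
finger_force: 0.0
```

```bash
python3 to.py "[.638,.092,.2064]" .2; python3 - <<'E'
from h import *
s=r.get_state();p=s['tool_pos'];q=R.from_quat(s['eef_rot']);o=s['opening']*.044
out=[]
for c in("top","side"):
    im=r.snapshot(c)
    pts=proj(c,[p+q.apply([0,y,z]) for y,z in((o,.064),(-o,.064),(o+.0175,.064),(-o-.0175,.064))])
    pts=np.r_[pts,proj(c,[[.687,.092,.1],[.687-.09*.54,.092,.1+.09*.842]])]
    a=np.array([260,140] if c=="top" else [290,110]);cr=cv2.resize(im[a[1]:a[1]+120,a[0]:a[0]+90],None,fx=4.4,fy=4.4,interpolation=2)
    for t in pts: cv2.circle(cr,tuple(((t-a+.5)*4.4).astype(int)),3,(0,0,255),-1)
    out.append(cr)
cv2.imwrite("pics/g3.png",cv2.convertScaleAbs(cv2.hconcat(out),alpha=1.6))
E
```

```text
13.975 [0.61695569 0.09228258 0.30404321] [[-0.98, -0.001, 0.197], [-0.001, 1.0, -0.001], [-0.197, -0.002, -0.98]] [ 0.05  0.66 -0.51  1.72  0.58  0.71  0.82] 0.5258288981724328
tool shift [-0.0014 -0.0002  0.0999] then rot [-0.07 -0.12  0.07]
```

View pics/g3.png

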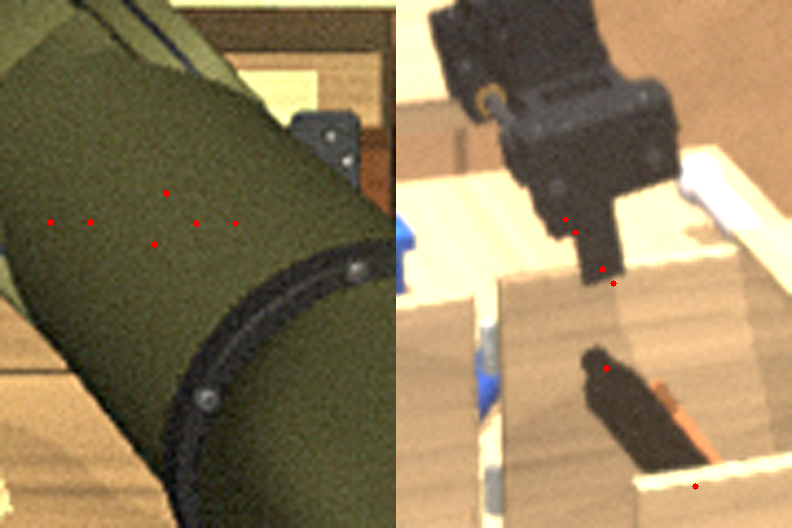

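Fingers line up over the driver's butt in the side view (fingertip (602,282), butt (597,360)), with the same small camera offset for both. Descending and gripping.

Emit:
play_rows:
  translation:
    - [-0.001, 0, 0.02]
    - [0, 0, 0.025]
    - [0, 0, 0.025]
    - [0, 0, 0.02]
    - [0, 0, 0.01]
    - [0, 0, 0]
  delta_rot:
    - [0, 0, 0]
    - [0, 0, 0]
    - [0, 0, 0]
    - [0, 0, 0]
    - [0, 0, 0]
    - [0, 0, 0]
  grip: [0.05, 0.05, 0.05, 0.05, 0.05, 0.05]

```text
clock: 14.82
tool_pos: [0.6385, 0.0917, 0.2053]
eef_rot: [-0.0, 0.995, -0.001, 0.099]
contact_force: [-0.3, 0.4, -0.4]
opening: 0.528
finger_force: 0.0
```

Emit:
play_rows:
  translation:
    - [0, 0, 0]
    - [0, 0, 0]
    - [0, 0, 0]
    - [0, 0, 0]
    - [0, 0, 0]
  delta_rot:
    - [0, 0, 0]
    - [0, 0, 0]
    - [0, 0, 0]
    - [0, 0, 0]
    - [0, 0, 0]
  grip: [-1, -1, -1, -1, -1]
  squeeze: 30

```text
clock: 15.45
tool_pos: [0.6389, 0.0917, 0.2067]
eef_rot: [0.0, 0.995, -0.001, 0.1]
contact_force: [-1.1, -0.7, 6.5]
opening: 0.33
finger_force: 30.0
```

Emit:
play_rows:
  translation:
    - [0.0036, 0, -0.0093]
    - [0.0036, 0, -0.0093]
    - [0.0073, 0, -0.0186]
    - [0, 0, 0]
  delta_rot:
    - [0, 0, 0]
    - [0, 0, 0]
    - [0, 0, 0]
    - [0, 0, 0]
  grip: [-1, -1, -1, -1]

```text
clock: 15.95
tool_pos: [0.6163, 0.0921, 0.2412]
eef_rot: [-0.0, 0.995, -0.001, 0.1]
contact_force: [0.2, 0.6, -1.8]
opening: 0.331
finger_force: 30.0
```

Low force; continue along the slant.

Emit:
play_rows:
  translation:
    - [0.0073, 0, -0.0186]
    - [0.0073, 0, -0.0186]
    - [0.0073, 0, -0.0186]
    - [0.0073, 0, -0.0186]
    - [0.0073, 0, -0.0186]
    - [0.0073, 0, -0.0186]
    - [0, 0, -0.02]
    - [0, 0, 0]
    - [0, 0, 0]
  delta_rot:
    - [0, 0, 0]
    - [0, 0, 0]
    - [0, 0, 0]
    - [0, 0, 0]
    - [0, 0, 0]
    - [0, 0, 0]
    - [0, 0, 0]
    - [0, 0, 0]
    - [0, 0, 0]
  grip: [-1, -1, -1, -1, -1, -1, -1, -1, -1]

```text
clock: 17.08
tool_pos: [0.548, 0.0916, 0.3596]
eef_rot: [0.0, 0.995, -0.001, 0.099]
contact_force: [-0.6, 0.2, -1.2]
opening: 0.333
finger_force: 30.0
```

```bash
python3 - <<'E'
from h import *
s=r.get_state();p=s['tool_pos'];q=R.from_quat(s['eef_rot']);print(s['q'].round(2),p,q.as_matrix().round(3).tolist(),s['finger_force'])
im=r.snapshot("side");cv2.imwrite("pics/side3.png",im)
g=p+q.apply([0,0,.045])
a=np.array([-np.sin(.57),0,np.cos(.57)])
# expected driver: grasp point is h=74 on axis
print("origin,tip", g-.074*a, g-.174*a)
pts=proj("side",[g+.016*a,g,g-.074*a,g-.174*a]);print(pts.round(1).tolist())
cr=cv2.resize(im[100:250,230:400],None,fx=4,fy=4,interpolation=2)
for t in pts: cv2.circle(cr,tuple(((t-[230,100]+.5)*4).astype(int)),3,(0,0,255),-1)
cv2.imwrite("pics/g4.png",cr)
E
```

```text
[ 0.09  0.5  -0.56  1.84  0.51  0.74  0.82] [0.5480241  0.09160584 0.35956419] [[-0.98, 0.0, 0.197], [0.0, 1.0, -0.002], [-0.197, -0.002, -0.98]] 29.993214793503284
origin,tip [0.59680446 0.09151374 0.25314196] [0.65076766 0.09151374 0.16895186]
[[294.8, 131.6], [299.2, 137.5], [318.6, 163.3], [342.8, 195.5]]
```

View pics/g4.png

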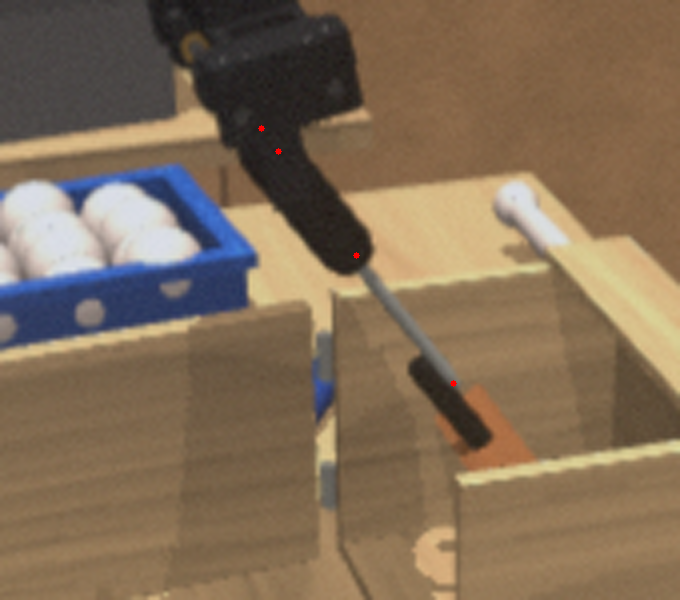

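The driver is out cleanly: shoulder at crop (363,268), tip about (453,383), as predicted, with the scriber still in place. Lifting and turning it upright.

Emit:
play_rows:
  translation:
    - [-0.004, 0, -0.0196]
    - [-0.004, 0, -0.0196]
    - [0, 0, 0]
    - [0, 0, 0]
    - [0, 0, 0]
    - [0, 0, 0]
    - [0, 0, 0]
    - [0, 0, 0]
    - [0, 0, 0]
    - [0, 0, 0]
  delta_rot:
    - [0, 0, 0]
    - [0, 0, 0]
    - [0, 5.45, 0]
    - [0, 5.45, 0]
    - [0, 5.45, 0]
    - [0, 5.45, 0]
    - [0, 5.45, 0]
    - [0, 5.45, 0]
    - [0, 0, 0]
    - [0, 0, 0]
  grip: [-1, -1, -1, -1, -1, -1, -1, -1, -1, -1]

```text
clock: 18.38
tool_pos: [0.5482, 0.0921, 0.3995]
eef_rot: [0.0, 0.983, -0.001, -0.185]
contact_force: [-0.6, -0.7, -0.4]
opening: 0.333
finger_force: 30.0
```

```bash
python3 to.py "[.527,-.285,.366]" -.37
```

```text
18.375 [0.54820742 0.09212038 0.39952294] [[-0.932, -0.0, -0.363], [0.0, 1.0, -0.002], [0.363, -0.002, -0.932]] [ 0.1   0.7  -0.63  1.36  0.23  1.53  1.05] 0.33299264090040787
tool shift [ 0.0075 -0.3771  0.0396] then rot [-0.1  -0.08 -0.02]
```

Emit:
play_rows:
  translation:
    - [0.0007, -0.0343, 0.0036]
    - [0.0007, -0.0343, 0.0036]
    - [0.0007, -0.0343, 0.0036]
    - [0.0007, -0.0343, 0.0036]
    - [0.0007, -0.0343, 0.0036]
    - [0.0007, -0.0343, 0.0036]
    - [0.0007, -0.0343, 0.0036]
    - [0.0007, -0.0343, 0.0036]
    - [0.0007, -0.0343, 0.0036]
    - [0.0007, -0.0343, 0.0036]
    - [0.0007, -0.0343, 0.0036]
    - [0, 0, 0]
    - [0, 0, 0]
    - [0, 0, 0]
  delta_rot:
    - [0, 0, 0]
    - [0, 0, 0]
    - [0, 0, 0]
    - [0, 0, 0]
    - [0, 0, 0]
    - [0, 0, 0]
    - [0, 0, 0]
    - [0, 0, 0]
    - [0, 0, 0]
    - [0, 0, 0]
    - [0, 0, 0]
    - [0, 0, 0]
    - [0, 0, 0]
    - [0, 0, 0]
  grip: [-1, -1, -1, -1, -1, -1, -1, -1, -1, -1, -1, -1, -1, -1]

```text
clock: 20.12
tool_pos: [0.5271, -0.2837, 0.367]
eef_rot: [-0.001, 0.983, -0.001, -0.185]
contact_force: [-0.5, 0.1, -1.6]
opening: 0.331
finger_force: 30.0
```

```bash
python3 to.py "[.527,-.285,.336]" -.37; python3 - <<'E'
from h import *
s=r.get_state();p=s['tool_pos'];q=R.from_quat(s['eef_rot']);g=p+q.apply([0,0,.045]);z=np.array([0,0,1.])
P=[g+.016*z,g,g-.074*z,g-.174*z,[.511,-.285,.09]];print(np.round(P,3).tolist())
out=[]
for c,a in(("top",[400,180]),("side",[270,190])):
    im=r.snapshot(c);cv2.imwrite(f"pics/{c}5.png",im);a=np.array(a);pts=proj(c,P);print(pts.round(1).tolist())
    cr=cv2.resize(im[a[1]:a[1]+190,a[0]:a[0]+126],None,fx=3.1,fy=3.1,interpolation=2)
    for t in pts: cv2.circle(cr,tuple(((t-a+.5)*3.1).astype(int)),2,(0,0,255),-1)
    out.append(cr)
cv2.imwrite("pics/g5.png",cv2.convertScaleAbs(cv2.hconcat(out),alpha=1.4))
E
```

```text
20.125 [ 0.52712021 -0.28374576  0.36695438] [[-0.932, -0.002, -0.363], [-0.002, 1.0, -0.002], [0.363, -0.001, -0.932]] [ 0.62  0.77 -0.56  1.3   0.43  1.56  1.61] 0.3308358264768143
tool shift [-0.0111 -0.0012  0.0289] then rot [-0.1  -0.06  0.11]
[[0.511, -0.284, 0.341], [0.511, -0.284, 0.325], [0.511, -0.284, 0.251], [0.511, -0.284, 0.151], [0.511, -0.285, 0.09]]
[[509.1, 242.3], [505.8, 244.0], [491.9, 251.3], [476.4, 259.4], [468.8, 263.5]]
[[328.2, 213.7], [328.4, 223.4], [328.8, 265.8], [329.4, 317.1], [330.0, 345.7]]
```

View pics/g5.png

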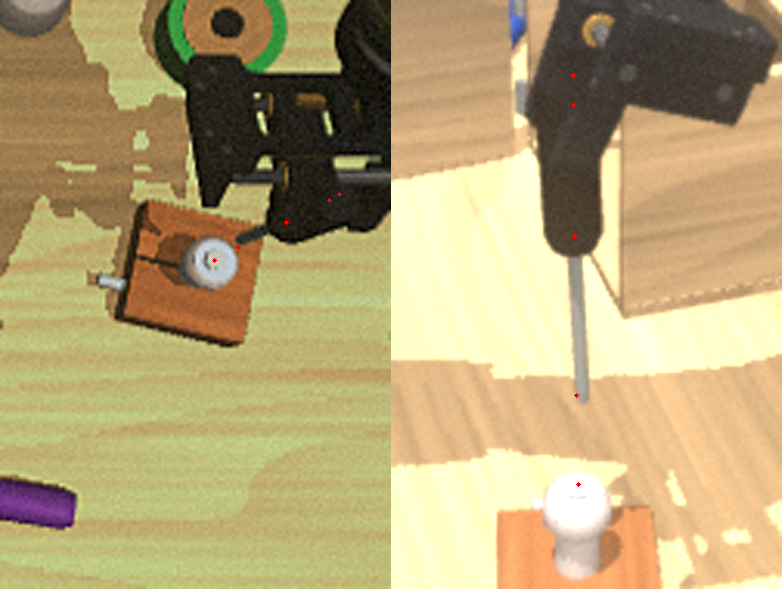

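Side view: the driver hangs nearly vertical, tip (582,402) above the screw (578,484), leaning about 2°. Top view: tip (238,243) lies on the line towards the screw. A small tilt correction and 27 mm down.

Emit:
play_rows:
  translation:
    - [-0.0045, -0.001, 0.008]
    - [-0.0045, 0, 0.008]
    - [-0.0045, 0, 0.0077]
    - [0, 0, 0]
    - [0, 0, 0]
    - [0, 0, 0]
    - [0, 0, 0]
    - [0, 0, 0]
    - [0, 0, 0]
  delta_rot:
    - [0, 1, 0]
    - [0, 1, 0]
    - [0, 0, 0]
    - [0, 0, 0]
    - [0, 0, 0]
    - [0, 0, 0]
    - [0, 0, 0]
    - [0, 0, 0]
    - [0, 0, 0]
  grip: [-1, -1, -1, -1, -1, -1, -1, -1, -1]

```text
clock: 21.35
tool_pos: [0.5302, -0.2864, 0.3395]
eef_rot: [0.0, 0.979, -0.001, -0.202]
contact_force: [-0.5, 0.2, -1.2]
opening: 0.333
finger_force: 30.0
```

```bash
python3 - <<'E'
from h import *
s=r.get_state();print(s['tool_pos'],s['opening'],s['finger_force'],s['contact_force'])
a,b=r.snapshot("top"),r.snapshot("side")
m=lambda im,x,y:cv2.resize(im[y:y+100,x:x+75],None,fx=5,fy=5,interpolation=2)
cv2.imwrite("pics/g6.png",cv2.convertScaleAbs(cv2.hconcat([m(a,430,210),m(b,290,270)]),alpha=1.4))
E
```

```text
[ 0.53022475 -0.2864078   0.33948931] 0.3333211899369081 29.99501240439713 [-0.4718466   0.1937232  -1.17100675]
```

View pics/g6.png

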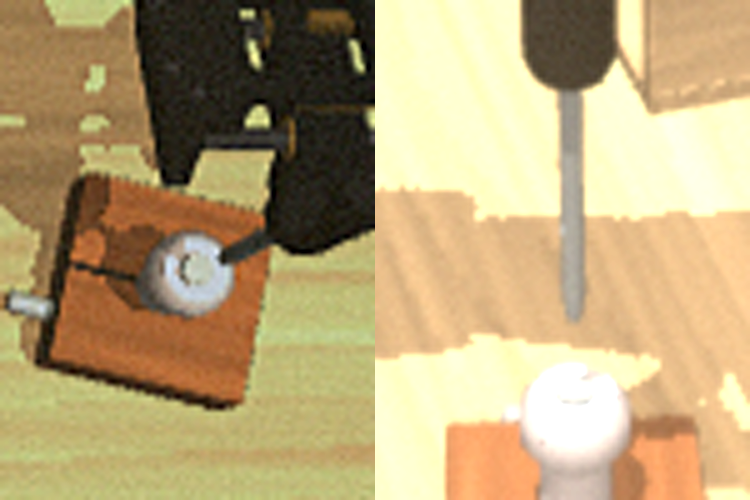

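The tip stands just above the screw: side tip (573,320) over screw (576,398), top-view tip (223,260) beside screw (196,268) along the camera's line of sight. That is about 3 cm up, upright and steady.

```bash
python3 -c "
from plant import r
print(r.finish_job())"
```

```text
the job is handed in; nothing more can be done
None
```

I handed the job in with the door swung open about 84° and the gripper holding the screwdriver upright and steady, its tip about 3 cm above the screw by the camera images; no verdict came back.

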